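Slide the lid along the serving board until it drops into its recess

ROBOT

A 7-joint arm with a two-finger parallel gripper is mounted at the origin on a cart in front of the work surface, level with it; the furniture and walls round the work are solid. World frame = base frame: x ahead of the robot, y to its left, z up, the work surface at z = 0. Lengths are in mm, angles in rad, forces in N, time in s.
With the tool pointing down it reaches from about 400 to 875 mm from the base axis. Payload 4.4 kg.
Tool frame: the origin (TCP) lies on the mounting face of the last link; the fingertips stand 173 mm ahead of it and the grasp point (between the pads) lies 155 mm ahead of it; z points along the fingers, y is the line along which they close (so a half turn about z gives the same grasp; the last joint's range is limited). The gripper opens to 85 mm and grips with 20 to 120 N. Pads are 22 mm wide; open, the fingers measure 114 mm over their backs; the gripper's body (76 mm by 85 mm) begins 54 mm behind the grasp point. The pads swing forward as they close: fully open they stand 13 mm farther back than shut.
Start: joints at [-1.169, 0.628, 0.038, 1.517, -0.027, 0.996, -0.02], TCP at [293.085, 580.187, 404.713] pointing down, gripper open.
Joint ranges: [-3.06, 3.06], [-0.37, 2.12], [-1.25, 1.32], [0.18, 2.47], [-1.1, 4.24], [0.23, 1.98], [-2.94, 2.94]. Speed limits (rad/s): [2.57, 2.57, 3.14, 3.14, 3.14, 3.14, 3.14].

INTERFACE

Orientations are given as [roll, pitch, yaw] about the fixed x, y, z axes, in that order (R = Rz(yaw) Ry(pitch) Rx(roll)).
In Python, from cell import * gives the robot as it stands. The module is installed in compiled form; this text tells all that it offers.
- The arm moves only by the tool jog_arm, never from a script. Its argument "steps" is a list of rows, each a list of 7 numbers: the opening, from -1 (shut) to 1 (fully open), so that 0 is half open, then the shift along the tool's x, y, z as a fraction of full scale, then the turn, a rotation vector about the tool's x, y, z as a fraction of full scale. A call has 1 to 10 rows; each row shifts and turns the commanded pose from where the row before left it, along the tool's axes as they then stand; what a row does not reach is not made up. Full scale, the value 1, is 500 mm for a shift and 2 rad for a turn. A row lasts 1/8 s, in which the tool goes at most 62.5 mm and 10.7 degrees, less where a joint would pass 70% of its speed; a pose out of reach is approached as far as the arm can. A call with a number of a shift or a turn outside -1 to 1 is refused whole. A call with a gripper value outside its range is refused whole. The fingers move at their own pace and stop on an object; the grip force is fixed at half the most. Time passes only in rows, so rows that do not move let the fingers close. It gives the time, the measured TCP pose, the force, the opening and the grip force at its end, in the units of the state.
- read_state(): the state, without advancing time (a new reading comes with each control period).
- get_image(name): name is "side" or "top"; returns a dict with "pixels" (400x640x3 uint8, red, green, blue), "depth" (400x640 float32, mm along the optical axis (not along the pixel's ray), 0 where there is no reading), "vertical_fov" (degrees; the focal length in pixels is half the picture's height over the tangent of half this angle, whatever the lens; pixels are square), "cx", "cy" (the principal point, pixels), "k1" (the pictures are not rectified: a ray, as slopes to the right and down, at radius r is drawn at 1 + k1 r^2 times it, then the intrinsics apply), "R" (3x3) and "t" (3): a world point X has camera coordinates R X + t. Camera axes: x right, y down, z forward; pixel columns grow to the right and rows downward; lengths in mm; the calibration is good to about 2 mm. A picture is of the moment at which its call begins.
- finish_job(): hands the job in; it is judged then, once.
The state is a dict: "clock": time; "qpos": joint angles; "qd": joint speeds; "tau": joint torques, N m; "eef_pos": TCP position; "tool_rot": TCP orientation; "force": force on the tool from outside, world axes, zero at the start; "torque": the same for the moment, N m; "width": finger opening in mm; "gripper_force": force on a finger pad.
Only numpy, scipy, OpenCV 4.12 (cv2) and the standard library are available. Lean on these libraries where they do the work, as an engineer would, in place of code of your own. Each camera call takes 0.05 s, during which the arm holds its last target. There are 200 camera calls.

TASK

Close the well in the serving board: take the square red lid by its handle, set it down flat on the bare end of the board, and from there slide it along the board, without lifting it again, until it drops into its recess and lies level and flush. Work gently, never pressing or pushing the lid hard against the board, leave the other things where they stand, and let go of the lid at the end.

Things in the scene. Friction and masses are not known exactly. Their poses are not given: they have to be found in the camera images.
- lid_grip (a point): Centre of the lid's wooden grip bar, where to grip it. Lid: loose square red plate 90 x 90 x 8 mm, 0.13 to 0.26 kg; the bar on its middle is 60 mm long (lid's x), 14 mm wide (lid's y), 14 to 38 mm above the lid's underside; this point 26 mm above it, 18 mm above the plate's top. z up. It starts flat on the counter left of the tray, its x within 0.5 rad of the world's.
- tray: Blue tray 176 x 342 x 18 mm, fixed; origin: centre of its underside; x away from the robot, y to the left, z up (yaw within 0.22 rad). In it, parallel to it, lies a wooden board 140 x 300 mm with play: its centre is up to 10 mm in x and 14 mm in y off the tray's, NOT measured, new each time. It stays put up to 50 N. On soft feet, it sinks 1 mm per 6 N pressed.
- bare_end (a point): Point fixed to the tray: where the middle of the board's bare +y end would be if the board lay centred. It is at the deck's (board's upper face) height, 40 mm above the tray's underside, 85 mm to +y of the tray's centre. The bare deck runs from y = -28 to +150 mm of the board's centre. With the lid lying on the deck, its grip point is 26 mm above the deck.
- fence_face (a point): Point fixed to the tray: nominal middle of the near face of the board's fence (a dark strip 12 mm wide, 14 mm above the deck, along the whole far +x edge), 7 mm above the deck, 58 mm to +x of the centre. It is off by the board's play. A lid parallel to the board with its far edge against the fence is in line with the recess.
- recess (a point): Point fixed to the tray: nominal centre of the recess's mouth, at deck height; off by the board's play. The recess is 94 x 94 mm, 8 mm deep, at the board's -y end: x -36 to +58 mm (far wall flush with the fence's face), y -122 to -28 mm of the board's centre. An 11 mm ledge in it carries the lid round a well. Seated, the lid is flush and its grip point 18 mm above the deck.
- jam_jar: Bystander: glass jam jar with green lid, 62 x 62 x 86 mm, at the back of the counter; origin at the centre of its underside.
- pepper_mill: Bystander: wooden pepper mill, 58 mm across, 150 mm high, at the back; origin at the centre of its underside.
- sardine_tin: Bystander: flat oval-cornered tin with blue top, 63 x 105 x 24 mm, at the back; origin at the centre of its underside.

How it is judged (in metres and radians):
On the way:
1. the lid lies flat on the bare end of the board, clear of the recess (y of lid_grip in the frame of tray between 0.032 and 0.15 m and x of lid_grip in the frame of tray between -0.07 and 0.05 m and z of lid_grip in the frame of tray between 0.062 and 0.069 m and angle between lid_grip's own z axis and vertical below 0.04 rad and contact force between lid and tray above 0.3 N), for 0.15 s.
At the end, for the whole second after the job is handed in: The lid lies in the recess of the board, its top flush with the deck within 2.5 mm (handle point 55 to 60.5 mm above the tray's underside), level within 0.025 rad, at rest and released (z of lid_grip in the frame of tray between 0.055 and 0.0605 m and y of lid_grip in the frame of tray between -0.1 and -0.05 m and x of lid_grip in the frame of tray between -0.01 and 0.032 m and angle between lid_grip's own z axis and vertical below 0.025 rad and linear speed of lid below 0.01 m/s); the robot touches nothing.
It fails at once if the lid is pressed or pushed against the board or tray with more than 25 N (contact force between lid and tray above 25 N).
It fails at once if the lid is lifted (more than 6 mm above where it lies on the deck) over the recess end of the board instead of being slid there (y of lid_grip in the frame of tray between -0.2 and 0 m and x of lid_grip in the frame of tray between -0.12 and 0.12 m and z of lid_grip in the frame of tray above 0.072 m).
It fails at once if a bystander is moved by more than 20 mm (distance of any of jam_jar, pepper_mill, sardine_tin from where it was at the start of the episode above 0.02 m).
It also fails if it takes over 67 s, if anything falls off the work surface, if the arm or the gripper's body presses on something with over 40 N, if the wrist force passes 120 N, or if a joint passes its speed limit or range.

## Working session

There is one attempt and no reset: what is moved stays moved. The work goes in short steps, Python scripts to look and compute and a tool call to move; the robot and the scene stay as the last step left them, time stands still between calls to the robot, and variables do not carry over. Pictures are saved under pics/ and viewed, at most 10 in all, crops included, and the job is handed in when it is done.

Besides the shell and the picture viewer there is one more tool, called by a JSON object that holds its "name" and its "arguments", one argument or row to a line. jog_arm: Moves the arm, as the interface text tells. Shift numbers are shares of 500 mm and turn numbers shares of 2 rad, none past 1 either way. Its arguments: {"type":"object","properties":{"steps":{"type":"array"}},"required":["steps"]}

```bash
mkdir -p pics; cat > h.py <<'E'
from cell import *
import numpy as np, cv2
def cam(name,png=None):
    im=get_image(name)
    if png: cv2.imwrite('pics/'+png,im['pixels'][:,:,::-1])
    return im
def rays(im,uv):
    f=200/np.tan(np.radians(im['vertical_fov'])/2)
    K=np.array([[f,0,im['cx']],[0,f,im['cy']],[0,0,1]])
    n=cv2.undistortPoints(np.array(uv,float).reshape(-1,1,2),K,np.array([im['k1'],0,0,0,0.]))[:,0]
    return np.c_[n,np.ones(len(n))]
def onplane(im,uv,z):
    R=np.array(im['R']);t=np.array(im['t']);d=rays(im,uv)@R;c=-R.T@t
    return c+d*((z-c[2])/d[:,2])[:,None]
def bydepth(im,uv):
    uv=np.array(uv,int).reshape(-1,2);d=im['depth'][uv[:,1],uv[:,0]]
    return (rays(im,uv)*d[:,None]-np.array(im['t']))@np.array(im['R'])
E
python3 - <<'E'
from h import *
a=cam('top','top1.png');b=cam('side','side1.png')
for i in(a,b):print(i['vertical_fov'],i['cx'],i['cy'],i['k1'],-np.array(i['R']).T@i['t'])
s=read_state();print(s)
E
```

```text
47.054770871636656 317.4360066678964 200.62463641743463 -0.05795263117938141 [ 435.44802165  140.96443209 1264.33273557]
51.0992445101252 317.86905567560837 198.41420711455763 -0.08226218214280628 [628.96436846 969.58045402 809.45491911]
{'clock': 0.1, 'qpos': array([-1.16881365,  0.62924988,  0.03847634,  1.51823915, -0.02698468,
        0.99628121, -0.01999953]), 'qd': array([ 0.00139412, -0.00185649, -0.00044689, -0.00409833,  0.00074626,
       -0.00020255,  0.00232499]), 'tau': array([ 3.41502200e-03, -5.64546740e+01,  1.23096116e+00, -1.93978822e+01,
        1.13891126e-02,  5.44729584e-03,  1.65387900e-05]), 'eef_pos': array([292.96313211, 579.95564445, 403.89303418]), 'tool_rot': array([-3.13993450e+00,  4.70518834e-05,  2.67379392e+00]), 'force': array([0.05595645, 0.21513029, 0.71964077]), 'torque': array([ 0.03060237,  0.02543563, -0.01546722]), 'gripper_force': 0.0, 'width': 85.26265698491162}
```

View pics/top1.png

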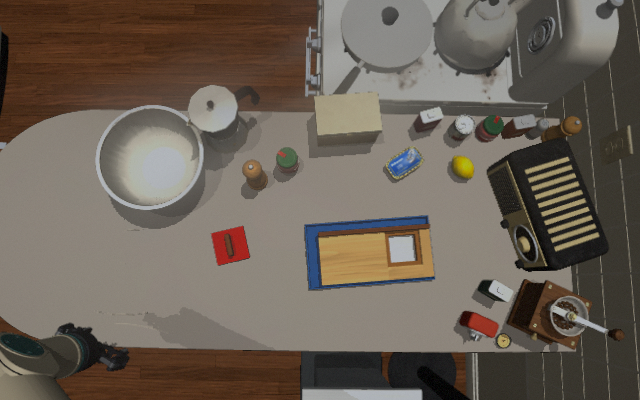

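View pics/side1.png

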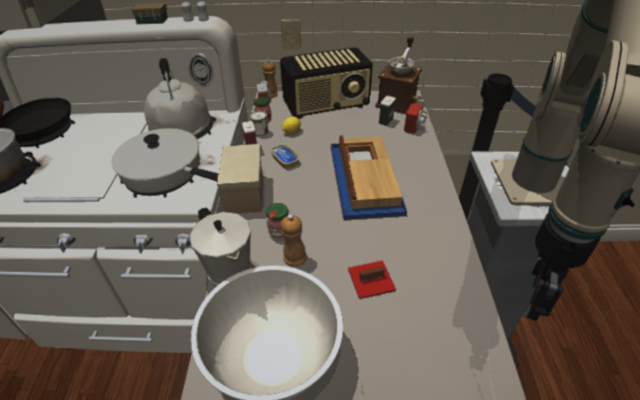

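Top view: red lid near (230,246) with its bar running roughly up-down, tray around (370,253), fence on the upper edge, and recess with white well at about (403,249). Side view agrees: lid at (371,279), tray (370,180).

```bash
python3 - <<'E'
from h import *
a=cam('top');b=cam('side')
def rect(m):
    cs,_=cv2.findContours(m.astype(np.uint8),cv2.RETR_EXTERNAL,cv2.CHAIN_APPROX_NONE)
    return cs
for n,im,roi in(('top',a,(190,200,450,300)),('side',b,(320,120,420,310))):
    hsv=cv2.cvtColor(im['pixels'],cv2.COLOR_RGB2HSV).astype(int);H,S,V=[hsv[:,:,i] for i in range(3)]
    r=np.zeros(H.shape,bool);r[roi[1]:roi[3],roi[0]:roi[2]]=1
    red=((H<5)|(H>174))&(S>190)&(V>80)&r
    blue=(H>100)&(H<125)&(S>140)&r
    for nm,m,z in(('lid',red,8),('tray',blue,18)):
        c=max(rect(m),key=cv2.contourArea)[:,0]
        P=onplane(im,c,z)[:,:2].astype(np.float32)
        if nm=='tray': P=cv2.convexHull(P)[:,0]
        q=cv2.minAreaRect(P);print(n,nm,q)
        print(cv2.boxPoints(q).round(1).tolist())
    if n=='top':
        # bar: inside lid non red
        c=max(rect(red),key=cv2.contourArea);f=np.zeros(H.shape,np.uint8);cv2.drawContours(f,[c],-1,1,-1)
        f=cv2.erode(f,np.ones((5,5)));m=(f>0)&~red
        P=onplane(im,np.argwhere(m)[:,::-1],38)[:,:2].astype(np.float32);print('bar',cv2.minAreaRect(P))
t=cv2.resize(a['pixels'][205:300,295:445],None,fx=5.3,fy=5.3,interpolation=cv2.INTER_CUBIC)
s=cv2.resize(b['pixels'][130:220,325:415],None,fx=5,fy=5,interpolation=cv2.INTER_CUBIC)
cv2.imwrite('pics/t2.png',t[:,:,::-1]);cv2.imwrite('pics/s2.png',s[:,:,::-1])
E
```

```text
top lid ((522.5918579101562, 361.1374206542969), (87.50926971435547, 86.45704650878906), 14.401060104370117)
[[469.5, 392.1000061035156], [491.0, 308.3999938964844], [575.7000122070312, 330.1000061035156], [554.2000122070312, 413.8999938964844]]
top tray ((507.44158935546875, -13.652420043945312), (169.0594940185547, 331.7374267578125), 5.006284713745117)
[[408.79998779296875, 144.1999969482422], [437.70001220703125, -186.3000030517578], [606.0999755859375, -171.5], [577.2000122070312, 159.0]]
bar ((519.3009033203125, 358.7041015625), (67.10298156738281, 21.402782440185547), 12.902302742004395)
side lid ((522.6559448242188, 362.08758544921875), (85.6858139038086, 86.30183410644531), 14.255725860595703)
[[470.5, 393.3999938964844], [491.79998779296875, 309.70001220703125], [574.7999877929688, 330.79998779296875], [553.5999755859375, 414.5]]
side tray ((511.47674560546875, -11.73822021484375), (170.1866912841797, 329.30120849609375), 5.29320764541626)
[[411.6000061035156, 144.39999389648438], [441.8999938964844, -183.5], [611.4000244140625, -167.8000030517578], [581.0, 160.10000610351562]]
```

View pics/t2.png

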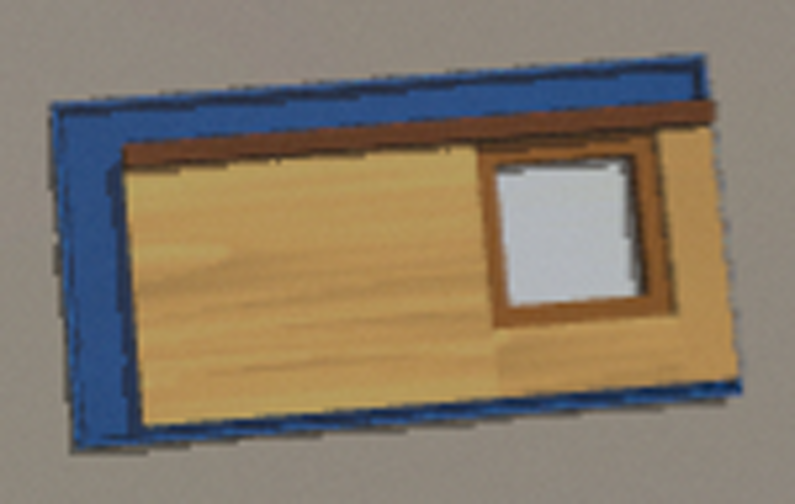

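The enlarged top crop shows the deck, fence strip at the top and recess with brown ledge; recess mouth corners at crop (477,148), (495,327), (675,312), (655,135); deck near corners (143,425), (738,380). The bare end is on the left.

View pics/s2.png

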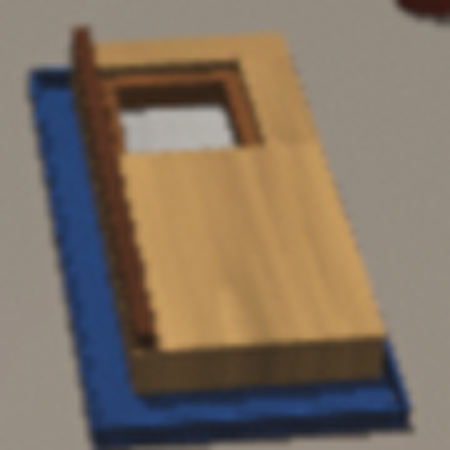

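```bash
python3 - <<'E'
from h import *
a=cam('top')
u=np.array([[477,148],[495,327],[675,312],[655,135],[143,425],[738,380],[125,167]],float)
p=(u+.5)/5.3-.5+[295,205]
P=onplane(a,p,40);print(P.round(1).tolist())
y=.09;R=np.array([[np.cos(y),-np.sin(y)],[np.sin(y),np.cos(y)]])
print('recess ctr',P[:4,:2].mean(0)); print('in yaw frame',(P[:,:2]@R).round(1).tolist())
print('deck depth z',bydepth(a,[[340,270],[380,265],[230,235]]).round(1).tolist())
E
```

```text
[[560.6, -56.2, 40.0], [470.8, -64.5, 40.0], [479.3, -155.5, 40.0], [568.5, -147.1, 40.0], [420.2, 111.1, 40.0], [445.8, -186.7, 40.0], [548.2, 121.9, 40.0]]
recess ctr [ 519.78812081 -105.80082704]
in yaw frame [[553.2, -106.3], [463.1, -106.5], [463.4, -197.9], [553.0, -197.6], [428.5, 72.9], [427.2, -226.0], [557.0, 72.1]]
deck depth z [[459.4, 63.0, 40.9], [473.9, -43.1, 40.3], [550.1, 362.8, 8.6]]
```

{"name": "jog_arm", "arguments": {
  "steps": [
    [1,0,0,0,0,0,-0.09],
    [1,0,0,0,0,0,-0.09],
    [1,0,0,0,0,0,-0.09],
    [1,0,0,0,0,0,-0.09]
  ]
}}

```text
clock: 0.75
eef_pos: [293.1, 580.1, 404.6]
tool_rot: [-3.141, -0.0, -2.884]
force: [0.2, 0.0, 0.1]
width: 85.5
gripper_force: 0.0
```

{"name": "jog_arm", "arguments": {
  "steps": [
    [1,-0.042,-0.067,0.026,0,0,0],
    [1,-0.042,-0.067,0.026,0,0,0],
    [1,-0.042,-0.067,0.026,0,0,0],
    [1,-0.042,-0.067,0.026,0,0,0],
    [1,-0.042,-0.067,0.026,0,0,0],
    [1,-0.042,-0.067,0.026,0,0,0],
    [1,-0.042,-0.067,0.026,0,0,0],
    [1,-0.042,-0.067,0.026,0,0,0],
    [1,0,0,0,0,0,0],
    [1,0,0,0,0,0,0]
  ]
}}

```text
clock: 2.0
eef_pos: [522.3, 363.0, 300.6]
tool_rot: [3.141, -0.001, -2.889]
force: [0.2, -0.1, -0.1]
width: 85.6
gripper_force: 0.0
```

```bash
cat >> h.py <<'E'
def go(x,y,z,yaw):
    "remaining move: world mm, tool-axis fractions at the current yaw, yaw turn fraction"
    s=read_state();p=s['eef_pos'];r=s['tool_rot'];c,n=np.cos(r[2]),np.sin(r[2])
    d=np.array([x,y,z])-p;dy=(yaw-r[2]+np.pi)%(2*np.pi)-np.pi
    print('t',s['clock'],'pos',p.round(1),'rot',r.round(4),'F',s['force'].round(1),'w',round(s['width'],1),'gf',s['gripper_force'])
    print('d',d.round(1),'tool frac',(np.array([c*d[0]+n*d[1],n*d[0]-c*d[1],-d[2]])/500).round(4),'turn z frac',round(-dy/2,4))
E
python3 -c "
from h import *
go(522.6,361.6,186,.2507+np.pi)"
```

```text
t 2.0 pos [522.3 363.  300.6] rot [ 3.1407e+00 -5.0000e-04 -2.8895e+00] F [ 0.2 -0.1 -0.1] w 85.6 gf 0.0
d [   0.3   -1.4 -114.6] tool frac [ 2.000e-04 -2.900e-03  2.293e-01] turn z frac 0.0007
```

{"name": "jog_arm", "arguments": {
  "steps": [
    [0.3,0,-0.003,0.06,0,0,0.0],
    [0.3,0,0,0.06,0,0,0],
    [0.3,0,0,0.05,0,0,0],
    [0.3,0,0,0.035,0,0,0],
    [0.3,0,0,0.024,0,0,0],
    [0.3,0,0,0,0,0,0],
    [-1,0,0,0,0,0,0],
    [-1,0,0,0,0,0,0],
    [-1,0,0,0,0,0,0],
    [-1,0,0,0,0,0,0]
  ]
}}

```text
clock: 3.25
eef_pos: [523.4, 361.4, 187.2]
tool_rot: [3.141, 0.001, -2.89]
force: [-1.4, 0.7, 5.7]
width: 13.0
gripper_force: 60.1
```

{"name": "jog_arm", "arguments": {
  "steps": [
    [-1,0,0,0,0,0,0],
    [-1,0,0,0,0,0,0],
    [-1,0,0,0,0,0,0]
  ]
}}

```text
clock: 3.62
eef_pos: [523.4, 361.4, 187.2]
tool_rot: [3.141, 0.002, -2.89]
force: [-0.4, -0.4, 5.7]
width: 12.9
gripper_force: 60.2
```

{"name": "jog_arm", "arguments": {
  "steps": [
    [-1,0,0,-0.02,0,0,0],
    [-1,0,0,-0.05,0,0,0],
    [-1,0,0,-0.06,0,0,0],
    [-1,0,0,-0.05,0,0,0.041],
    [-1,0,0,0,0,0,0.041],
    [-1,0,0,0,0,0,0],
    [-1,0,0,0,0,0,0]
  ]
}}

```text
clock: 4.5
eef_pos: [522.7, 360.9, 275.8]
tool_rot: [-3.141, -0.001, -3.052]
force: [-0.3, 0.8, -2.9]
width: 12.7
gripper_force: 59.1
```

```bash
cat >> h.py <<'E'
BY=.087
def board(x,y):
    c,s=np.cos(BY),np.sin(BY); return 502.3+c*x-s*y, -32.0+s*x+c*y
E
python3 -c "
from h import *
go(*board(9,80),245,BY+np.pi)"
```

```text
t 4.5 pos [522.7 360.9 275.8] rot [-3.141e+00 -1.000e-03 -3.052e+00] F [-0.3  0.8 -2.9] w 12.7 gf 59.11817908287048
d [ -18.4 -312.5  -30.8] tool frac [ 0.0926 -0.6191  0.0616] turn z frac 0.0013
```

{"name": "jog_arm", "arguments": {
  "steps": [
    [-1,0.0115,-0.04,0,0,0,0.0013],
    [-1,0.0115,-0.08,0,0,0,0],
    [-1,0.0115,-0.09,0,0,0,0],
    [-1,0.0115,-0.1,0,0,0,0],
    [-1,0.0115,-0.1,0,0,0,0],
    [-1,0.0115,-0.09,0,0,0,0],
    [-1,0.0115,-0.08,0.02,0,0,0],
    [-1,0.012,-0.04,0.02,0,0,0],
    [-1,0,0,0.02,0,0,0],
    [-1,0,0,0,0,0,0]
  ]
}}

```text
clock: 5.75
eef_pos: [503.4, 50.2, 245.3]
tool_rot: [3.14, -0.001, -3.053]
force: [0.3, 0.3, -1.5]
width: 12.9
gripper_force: 59.1
```

```bash
python3 - <<'E'
from h import *
go(*board(9,80),227.2,BY+np.pi)
a=cam('top');b=cam('side')
t=cv2.resize(a['pixels'][180:310,290:450],None,fx=4.5,fy=4.5,interpolation=cv2.INTER_CUBIC)
s=cv2.resize(b['pixels'][100:240,310:450],None,fx=4,fy=4,interpolation=cv2.INTER_CUBIC)
cv2.imwrite('pics/s3.png',s[:,:,::-1])
hsv=cv2.cvtColor(b['pixels'],cv2.COLOR_RGB2HSV).astype(int);H,S,V=[hsv[:,:,i] for i in range(3)]
m=(((H<5)|(H>174))&(S>190)&(V>80));m[:,:310]=0;m[:130]=0;m[260:]=0
P=onplane(b,np.argwhere(m)[:,::-1],64)[:,:2].astype(np.float32);print(m.sum(),cv2.minAreaRect(P))
E
```

```text
t 5.75 pos [503.4  50.2 245.3] rot [ 3.1401e+00 -1.2000e-03 -3.0535e+00] F [ 0.3  0.3 -1.5] w 12.9 gf 59.06862258911133
d [  0.9  -1.7 -18.1] tool frac [-0.0016 -0.0035  0.0362] turn z frac 0.0006
308 ((502.3316345214844, 49.161006927490234), (86.11111450195312, 85.38550567626953), 4.016270160675049)
```

View pics/s3.png

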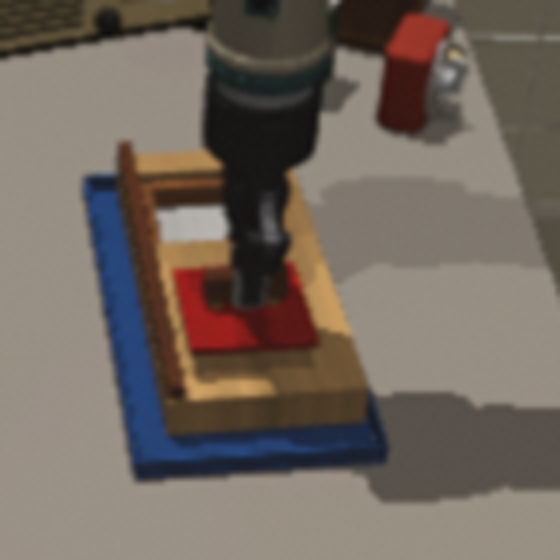

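The lid is held level over the bare end, a few mm clear of the fence (lid centre about (245,305) in the crop). Lowering.

{"name": "jog_arm", "arguments": {
  "steps": [
    [-1,-0.001,-0.002,0.012,0,0,0.0006],
    [-1,0,0,0.01,0,0,0],
    [-1,0,0,0.008,0,0,0],
    [-1,0,0,0,0,0,0],
    [-1,0,0,0,0,0,0]
  ]
}}

```text
clock: 6.48
eef_pos: [504.1, 47.3, 231.2]
tool_rot: [3.142, 0.0, -3.057]
force: [0.6, 0.4, -1.7]
width: 12.7
gripper_force: 59.1
```

{"name": "jog_arm", "arguments": {
  "steps": [
    [-1,0,0,0.003,0,0,0],
    [-1,0,0,0,0,0,0],
    [-1,0,0,0,0,0,0]
  ]
}}

```text
clock: 6.85
eef_pos: [504.1, 47.3, 229.7]
tool_rot: [3.142, 0.0, -3.057]
force: [0.3, -0.3, -2.0]
width: 13.1
gripper_force: 59.1
```

{"name": "jog_arm", "arguments": {
  "steps": [
    [-1,0,0,0.002,0,0,0],
    [-1,0,0,0,0,0,0],
    [-1,0,0,0,0,0,0]
  ]
}}

```text
clock: 7.22
eef_pos: [504.1, 47.4, 228.7]
tool_rot: [3.142, -0.0, -3.057]
force: [-0.4, -0.1, -0.1]
width: 12.8
gripper_force: 59.1
```

{"name": "jog_arm", "arguments": {
  "steps": [
    [-1,0,0,0.002,0,0,0],
    [-1,0,0,0,0,0,0],
    [-1,0,0,0,0,0,0]
  ]
}}

```text
clock: 7.6
eef_pos: [504.0, 47.4, 227.7]
tool_rot: [3.142, -0.0, -3.057]
force: [-0.8, -0.4, -1.7]
width: 12.9
gripper_force: 59.1
```

{"name": "jog_arm", "arguments": {
  "steps": [
    [-1,0,0,0.002,0,0,0],
    [-1,0,0,0,0,0,0],
    [-1,0,0,0,0,0,0]
  ]
}}

```text
clock: 7.98
eef_pos: [504.1, 47.4, 226.8]
tool_rot: [3.142, 0.0, -3.057]
force: [-0.7, 0.1, 0.7]
width: 12.9
gripper_force: 59.4
```

{"name": "jog_arm", "arguments": {
  "steps": [
    [-1,0,0,0.001,0,0,0],
    [-1,0,0,0,0,0,0],
    [-1,0,0,0,0,0,0]
  ]
}}

```text
clock: 8.35
eef_pos: [504.1, 47.4, 226.3]
tool_rot: [3.142, 0.0, -3.057]
force: [0.0, 1.1, 1.7]
width: 12.9
gripper_force: 59.6
```

{"name": "jog_arm", "arguments": {
  "steps": [
    [-1,-0.003,0,0,0,0,0],
    [-1,-0.003,0,0,0,0,0],
    [-1,0,0,0,0,0,0],
    [-1,0,0,0,0,0,0]
  ]
}}

```text
clock: 8.85
eef_pos: [506.8, 47.5, 226.1]
tool_rot: [-3.141, -0.001, -3.057]
force: [-3.0, 0.4, 3.7]
width: 13.0
gripper_force: 59.8
```

{"name": "jog_arm", "arguments": {
  "steps": [
    [-1,-0.002,0,0,0,0,0],
    [-1,0,0,0,0,0,0],
    [-1,0,0,0,0,0,0]
  ]
}}

```text
clock: 9.22
eef_pos: [508.1, 47.6, 226.2]
tool_rot: [-3.142, 0.0, -3.057]
force: [-2.0, -0.9, 1.7]
width: 12.8
gripper_force: 59.7
```

{"name": "jog_arm", "arguments": {
  "steps": [
    [-1,-0.001,0,0,0,0,0],
    [-1,0,0,0,0,0,0],
    [-1,0,0,0,0,0,0]
  ]
}}

```text
clock: 9.6
eef_pos: [508.6, 47.7, 226.2]
tool_rot: [3.142, 0.0, -3.057]
force: [-2.9, -0.4, 1.6]
width: 12.9
gripper_force: 59.7
```

{"name": "jog_arm", "arguments": {
  "steps": [
    [-1,-0.002,0,0,0,0,0],
    [-1,0,0,0,0,0,0],
    [-1,0,0,0,0,0,0]
  ]
}}

```text
clock: 9.98
eef_pos: [509.4, 47.8, 226.1]
tool_rot: [-3.142, -0.0, -3.057]
force: [-3.5, -0.5, 2.6]
width: 12.8
gripper_force: 59.7
```

{"name": "jog_arm", "arguments": {
  "steps": [
    [-1,-0.001,0,0,0,0,0],
    [-1,0,0,0,0,0,0],
    [-1,0,0,0,0,0,0]
  ]
}}

```text
clock: 10.35
eef_pos: [509.7, 47.8, 226.1]
tool_rot: [-3.142, -0.001, -3.057]
force: [-4.7, -1.2, 3.0]
width: 12.4
gripper_force: 59.8
```

{"name": "jog_arm", "arguments": {
  "steps": [
    [-1,-0.001,0,0,0,0,0],
    [-1,0,0,0,0,0,0],
    [-1,0,0,0,0,0,0]
  ]
}}

```text
clock: 10.72
eef_pos: [510.0, 47.8, 226.0]
tool_rot: [-3.141, -0.002, -3.057]
force: [-5.0, -0.6, 3.6]
width: 12.6
gripper_force: 59.8
```

{"name": "jog_arm", "arguments": {
  "steps": [
    [-1,-0.001,0,0,0,0,0],
    [-1,0,0,0,0,0,0],
    [-1,0,0,0,0,0,0]
  ]
}}

```text
clock: 11.1
eef_pos: [510.2, 47.8, 226.0]
tool_rot: [-3.141, -0.003, -3.057]
force: [-5.7, -1.7, 4.2]
width: 13.1
gripper_force: 59.9
```

{"name": "jog_arm", "arguments": {
  "steps": [
    [-1,0.003,0,0,0,0,0],
    [-1,0.003,0,0,0,0,0],
    [-1,0,-0.008,0,0,0,0],
    [-1,0,-0.016,0,0,0,0],
    [-1,0,-0.016,0,0,0,0],
    [-1,0,-0.016,0,0,0,0],
    [-1,0,-0.008,0,0,0,0],
    [-1,0,0,0,0,0,0]
  ]
}}

```text
clock: 12.1
eef_pos: [511.1, 14.8, 226.3]
tool_rot: [-3.141, 0.001, -3.058]
force: [0.4, -0.0, 2.1]
width: 12.9
gripper_force: 59.7
```

```bash
python3 -c "
from h import *
go(*board(12.5,-75),226.2,BY+np.pi)"
```

```text
t 12.1 pos [511.1  14.8 226.3] rot [-3.1408e+00  7.0000e-04 -3.0584e+00] F [ 0.4 -0.   2.1] w 12.9 gf 59.67434227466583
d [ 1.020e+01 -1.204e+02 -1.000e-01] tool frac [-3.000e-04 -2.417e-01  2.000e-04] turn z frac -0.0019
```

{"name": "jog_arm", "arguments": {
  "steps": [
    [-1,0,-0.016,0,0,0,-0.001],
    [-1,0,-0.024,0,0,0,0],
    [-1,0,-0.024,0,0,0,0],
    [-1,0,-0.024,0,0,0,0],
    [-1,0,-0.024,0,0,0,0],
    [-1,0,-0.024,0,0,0,0],
    [-1,0,-0.024,0,0,0,0],
    [-1,0,-0.024,0,0,0,0],
    [-1,0,-0.016,0,0,0,0],
    [-1,0,0,0,0,0,0]
  ]
}}

```text
clock: 13.35
eef_pos: [519.4, -85.6, 226.2]
tool_rot: [-3.14, -0.0, -3.057]
force: [-0.3, -2.0, 3.2]
width: 13.0
gripper_force: 59.8
```

```bash
python3 -c "
from h import *
go(*board(12.5,-75),226.2,BY+np.pi)"
```

```text
t 13.35 pos [519.4 -85.6 226.2] rot [-3.140e+00 -1.000e-04 -3.057e+00] F [-0.3 -2.   3.2] w 13.0 gf 59.80833649635315
d [  1.9 -20.1  -0. ] tool frac [-0.0004 -0.0403  0.    ] turn z frac -0.0012
```

{"name": "jog_arm", "arguments": {
  "steps": [
    [-1,0,-0.012,0,0,0,-0.001],
    [-1,0,-0.016,0,0,0,0],
    [-1,0,-0.011,0,0,0,0],
    [-1,0,0,0,0,0,0],
    [-1,0,0,0,0,0,0]
  ]
}}

```text
clock: 13.98
eef_pos: [520.7, -103.8, 225.8]
tool_rot: [-3.141, -0.001, -3.054]
force: [0.1, -0.7, -1.0]
width: 12.6
gripper_force: 59.1
```

{"name": "jog_arm", "arguments": {
  "steps": [
    [-1,0,0,0.002,0,0,0],
    [-1,0,0,0,0,0,0],
    [-1,0,0,0,0,0,0]
  ]
}}

```text
clock: 14.35
eef_pos: [520.9, -103.7, 225.1]
tool_rot: [-3.141, -0.001, -3.053]
force: [-0.5, -3.6, -1.2]
width: 12.7
gripper_force: 59.1
```

{"name": "jog_arm", "arguments": {
  "steps": [
    [-1,0,-0.003,0,0,0,0],
    [-1,0,0,0.002,0,0,0],
    [-1,0,0,0,0,0,0],
    [-1,0,0,0,0,0,0]
  ]
}}

```text
clock: 14.85
eef_pos: [521.2, -104.6, 224.2]
tool_rot: [3.141, 0.0, -3.053]
force: [0.0, 0.2, -1.2]
width: 13.2
gripper_force: 59.1
```

{"name": "jog_arm", "arguments": {
  "steps": [
    [-1,0,0,0.003,0,0,0],
    [-1,0,0,0,0,0,0],
    [-1,0,0,0,0,0,0]
  ]
}}

```text
clock: 15.22
eef_pos: [521.2, -104.7, 222.6]
tool_rot: [3.142, -0.0, -3.053]
force: [0.1, -0.3, -1.8]
width: 13.1
gripper_force: 59.1
```

It is dropping freely; continue to the ledge (≈219).

{"name": "jog_arm", "arguments": {
  "steps": [
    [-1,0,0,0.003,0,0,0],
    [-1,0,0,0.002,0,0,0],
    [-1,0,0,0,0,0,0],
    [-1,0,0,0,0,0,0]
  ]
}}

```text
clock: 15.72
eef_pos: [521.2, -104.7, 220.2]
tool_rot: [3.142, -0.0, -3.053]
force: [-1.0, -0.0, -2.2]
width: 13.0
gripper_force: 59.1
```

{"name": "jog_arm", "arguments": {
  "steps": [
    [-1,0,0,0.002,0,0,0],
    [-1,0,0,0,0,0,0],
    [-1,0,0,0,0,0,0]
  ]
}}

```text
clock: 16.1
eef_pos: [521.2, -104.7, 219.2]
tool_rot: [3.142, -0.0, -3.053]
force: [-0.4, -0.3, -1.4]
width: 12.8
gripper_force: 59.1
```

{"name": "jog_arm", "arguments": {
  "steps": [
    [-1,0,0,0.002,0,0,0],
    [-1,0,0,0,0,0,0],
    [-1,0,0,0,0,0,0]
  ]
}}

```text
clock: 16.48
eef_pos: [521.2, -104.8, 218.4]
tool_rot: [-3.141, 0.0, -3.053]
force: [-1.2, 0.1, 2.6]
width: 12.4
gripper_force: 59.7
```

{"name": "jog_arm", "arguments": {
  "steps": [
    [0.2,0,0,0,0,0,0],
    [0.2,0,0,0,0,0,0],
    [0.2,0,0,0,0,0,0],
    [0.2,0,0,0,0,0,0],
    [0.2,0,0,-0.02,0,0,0],
    [0.2,0,0,-0.06,0,0,0],
    [0.2,0,0,-0.08,0,0,0],
    [0.2,0.06,0,-0.1,0,0,0],
    [0.2,0.08,0.08,-0.08,0,0,0],
    [0.2,0.06,0.08,0,0,0,0]
  ]
}}

```text
clock: 17.73
eef_pos: [418.3, -37.0, 387.2]
tool_rot: [-3.14, 0.007, -3.055]
force: [0.9, 0.7, -0.7]
width: 51.2
gripper_force: 0.0
```

{"name": "jog_arm", "arguments": {
  "steps": [
    [0.2,0,0.1,0,0,0,0],
    [0.2,0,0.1,0,0,0,0],
    [0.2,0,0.1,0,0,0,0],
    [0.2,0,0.1,0,0,0,0],
    [0.2,0,0,0,0,0,0]
  ]
}}

```text
clock: 18.35
eef_pos: [400.4, 165.8, 385.2]
tool_rot: [3.139, 0.002, -3.045]
force: [-0.3, -0.5, -0.3]
width: 51.1
gripper_force: 0.0
```

```bash
python3 - <<'E'
from h import *
a=cam('top')
t=cv2.resize(a['pixels'][205:300,295:445],None,fx=4,fy=4,interpolation=cv2.INTER_CUBIC)
b=cam('side');s=cv2.resize(b['pixels'][125:220,325:420],None,fx=4,fy=4,interpolation=cv2.INTER_CUBIC)
cv2.imwrite('pics/e.png',np.vstack([t,np.pad(s,((0,0),(0,220),(0,0)))])[:600,:,::-1])
E
```

```text
(no output)
```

View pics/e.png

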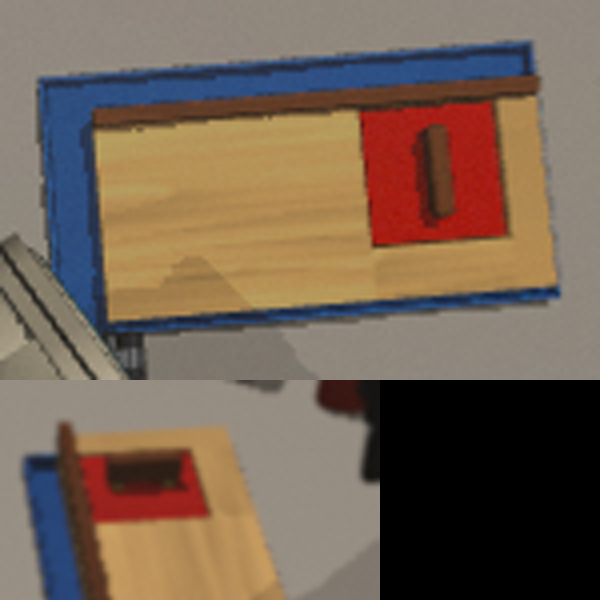

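The lid fills the recess, flush and level in both views (top crop: corners about (360,110) to (508,240)), and the gripper is clear.

```bash
python3 -c "
from cell import *
print(finish_job())"
```

```text
the job is handed in; nothing more can be done
None
```

The lid was set on the bare end, slid along the board into its recess, and released; the final pictures show it flush and level. I handed the job in after about 18 s of robot time, and no verdict was returned.

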